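# Press a heat sink onto its module with a quick clamp

### The job

Press the heat sink onto the power module with the bench quick clamp: squeeze the trigger towards the handle again and again until the jaw has pushed the sink flush against the module and clamps it with about 10 N, never more than 20 N. Take your hand off and leave it clamped by itself for two seconds, then press the release tab and keep it down until the jaw has sprung all the way back, leaving the sink flush on the module.

Things in the scene. Friction and masses are not known exactly. Their poses are not given: they have to be found in the camera images.
- clamp: black bench quick clamp bolted to a dark steel base plate; it cannot move. Origin on the table surface, z up; x axis = direction in which the jaw closes. Along x, mm: base plate -125 to 205 (92 wide, 12 thick); aluminium nest -95 to -8, ledges 36 high, side guides to 44; fixed power module; housing 10 to 165 (44 wide, 47 high); trigger; handle; release tab at 184.
- module_face (a point): middle of the grey thermal pad on the fixed black power module; the pad's face looks towards the jaw. Module 46 mm wide, 18 thick, its top 72 mm above the table. The heat sink is flush when its origin lies 13 mm before this face along the clamp's x (x = -23 mm in the clamp's frame).
- jaw: dark steel jaw on a sliding bar; origin at the clamp's origin when fully open (as at the start), moving along the clamp's x as it closes, up to 66 mm. Plate 40 wide, top at 76 mm, face at x = -100 of its frame. A light spring pulls it open; a ratchet keeps it at the last 5 mm click passed, so on letting the trigger go it slips back up to 5 mm, and so loses up to 5 N of clamp force.
- jaw_face (a point): middle of the jaw plate's face, 55 mm high. Before it stands a round 26 mm rubber pad on a screw spindle, its front 20 to 30 mm ahead of this point, depending on how the screw was last set (not measured). The pad is sprung: once the part cannot move on, the clamp force begins at about 1 N and grows by about 5 N per click (5 mm of jaw travel).
- heat_sink: finned aluminium heat sink, 26 (x) x 44 (y) x 36 mm high, about 90 g, loose in the nest, fins towards the jaw, flat base towards the module. Origin: centre of its underside, flat face at x = +13 mm. It starts 6 to 20 mm short of the thermal pad, slightly turned; the jaw's pad squares it up as it pushes.
- trigger (a joint): angle of the lever: 0 let go, 0.42 rad fully squeezed. Springs back; first 0.1 rad idle. A full squeeze = 2 or 3 clicks (10 to 15 mm of jaw). Let it back to 0 before releasing. Push at trigger_face with the jaw free: 3 N at first, rising and dipping with each click to 10 to 14 N, alike in every stroke; once the part is stopped, each N of clamp force adds about 0.8 N to that.
- trigger_face (a point): middle of the front face of the black upright trigger lever (the face away from the handle, towards the module), 26 mm wide, face 47 to 105 mm high; pivot 58 mm below this point, 5 mm behind the face. This point stands 88 mm high and moves 24 mm towards the handle (the clamp's +x) in a full squeeze. Between module and trigger is a 60 mm free gap over the housing.
- handle (a point): centre of the fixed upright handle behind the trigger, 14 (x) x 28 mm, 105 mm high, this point 88 mm high. Trigger and handle together measure 60 mm along x when the trigger is let go; only the trigger moves.
- release (a joint): angle of the release rocker: 0 up, 0.2 rad pressed to its stop. Beyond about 0.13 rad (2 to 5 N on the tab) it frees the jaw, which springs back in about 1 s while the tab is kept down; let up too early, the jaw catches at the next click. It also twitches at each click.
- release_tab (a point): centre of the upper face of the black release tab behind the handle, 28 (x) x 26 mm, 55 mm above the table; pressed straight down it travels about 10 mm to its stop.
There are look-alikes about, which are no part of the job. Leave any blue or turquoise look-alike of the heat_sink alone.

How it is judged:
By the outcome, as a careful person would: the job done as asked, in the order asked, and still so for the second after the job is handed in, with the robot touching nothing.
It also fails if it takes over 72 s, if anything falls off the work surface, if the arm or the gripper's body presses on something with over 40 N, if the wrist force passes 120 N, or if a joint passes its speed limit or range.

### The arm

A 7-joint arm with a two-finger parallel gripper is mounted at the origin on the work surface; the furniture and walls round the work are solid. World frame = base frame: x ahead of the robot, y to its left, z up, the work surface at z = 0. Lengths are in m, angles in rad, forces in N, time in s.
With the tool pointing down it reaches from about 0.375 to 0.925 m from the base axis. Payload 3.1 kg.
Tool frame: the origin (TCP) lies between the finger pads; the fingertips stand 19 mm ahead of it and the grasp point (between the pads) is the TCP; z points along the fingers, y is the line along which they close (so a half turn about z gives the same grasp; the last joint's range is limited). The gripper opens to 85 mm and grips with 20 to 120 N. Pads are 22 mm wide; open, the fingers measure 114 mm over their backs; the gripper's body (76 mm by 85 mm) begins 54 mm behind the grasp point. The pads swing forward as they close: fully open they stand 13 mm farther back than shut.
Start: joints at [1.197, 0.383, 0.044, 1.598, -0.018, 1.161, -0.05], TCP at [0.177, -0.625, 0.25] pointing down, gripper open.
Joint ranges: [-2.61, 2.61], [-0.41, 2.15], [-1.48, 1.57], [0, 2.5], [-1.57, 4.71], [0.05, 1.97], [-2.85, 2.85]. Speed limits (rad/s): [2.79, 2.79, 3.14, 3.14, 3.14, 3.14, 3.14].

### API

Orientations are given as a unit quaternion [x, y, z, w].
In Python, from bench import move_ptp, movel, move_j, move_gripper, pause, inverse_kinematics, read_camera, camera_params, MotionError, sign_off, look_for, tip_of, read_time_s, read_qpos, read_joint_vel, read_effort, read_eef_pos, read_tcp_rot, read_ft_force, read_ft_torque, read_finger_gap, read_grasp_force gives the robot as it stands. Calls block until the motion is done:
- move_ptp(position, orientation): joint-space move of the TCP to a pose.
- movel(position, orientation=None, speed=0.15): straight line of the TCP; orientation=None keeps the orientation; speed is the mean speed in m/s.
- move_j(angles): joint-space move.
- move_gripper(opening, effort=None): finger opening in m; effort is the grip in N (None keeps the last); returns when the fingers have stopped.
- pause(seconds).
- inverse_kinematics(position, orientation): joint angles nearest the present ones, or None.
- read_camera(name): name is "side" or "top" or "wrist"; returns the picture (420x560x3 uint8, red, green, blue); there is no depth.
- camera_params(name): a dict with "K" (3x3 intrinsics, pixels), "dist_coeffs" ([k1, k2, p1, p2, k3] as OpenCV has them; the pictures are not rectified), "camera_from_world" (4x4, takes a point from world to camera coordinates). Camera axes: x right, y down, z forward; pixel columns grow to the right and rows downward; lengths in m; the calibration is good to about 2 mm. A picture is of the moment at which its call begins: read the wrist's pose just before it. camera_params takes no time and is no camera call; for the wrist camera it gives the pose at the moment of the call.
A pose or a line that the arm cannot do raises MotionError and nothing moves.
- sign_off(): hands the job in; it is judged then, once.
Trained networks look in the newest picture that a camera, given by its name, has taken for a name from the list of things; names that differ only in an ending like _2 or _b are one class to them, and where a whole thing is asked for, a point or a joint stands for the part that bears it (a point fixed in the world has none). Each returns a list of dicts, best first, with "confidence" (0 to 1); they miss things now and then, are a little off and sometimes report something else, mostly with a low value. They report only what shows in the picture. A call takes as long as a camera call. They do not tell look-alikes from the thing itself.
- look_for(camera, name): "at" ([column, row] in pixels, amid what is visible of it).
- tip_of(camera, name): "at" ([column, row] in pixels: a listed point, or the origin of a listed thing).
Readings, each from a call of its own:
- read_time_s(): time.
- read_qpos(): joint angles.
- read_joint_vel(): joint speeds.
- read_effort(): joint torques, N m.
- read_eef_pos(): TCP position.
- read_tcp_rot(): TCP orientation.
- read_ft_force(): force on the tool from outside, world axes, zero at the start.
- read_ft_torque(): the same for the moment, N m.
- read_finger_gap(): finger opening in m.
- read_grasp_force(): force on a finger pad.
Only numpy, scipy, OpenCV 4.12 (cv2) and the standard library are available. Lean on these libraries where they do the work, as an engineer would, in place of code of your own. Each camera call takes 0.05 s, during which the arm holds its last target. There are 200 camera calls.

## Working session

There is one attempt and no reset: what is moved stays moved. The work goes in short steps, each a Python script; the robot and the scene stay as the last script left them, time stands still between calls to the robot, and variables do not carry over. Pictures are saved under pics/ and viewed, at most 12 in all, crops included, and the job is handed in when it is done.

```bash
mkdir -p pics; cat > h.py <<'E'
from bench import *
import numpy as np, cv2
def save(c,n):
    im=read_camera(c); cv2.imwrite(f'pics/{n}.png',im[:,:,::-1]); return im
def ray(c,px,P=None):
    P=P or camera_params(c); T=np.array(P['camera_from_world'])
    u=cv2.undistortPoints(np.array([[px]],float),np.array(P['K']),np.array(P['dist_coeffs']))[0,0]
    R=T[:3,:3]; return -R.T@T[:3,3], R.T@np.array([u[0],u[1],1])
def atz(c,px,z,P=None):
    o,d=ray(c,px,P); return o+d*(z-o[2])/d[2]
def tri(rs):
    A=np.zeros((3,3));b=np.zeros(3)
    for o,d in rs:
        d=d/np.linalg.norm(d);M=np.eye(3)-np.outer(d,d);A+=M;b+=M@o
    return np.linalg.solve(A,b)
def proj(c,p,P=None):
    P=P or camera_params(c); T=np.array(P['camera_from_world'])
    return cv2.projectPoints(np.array([p],float),cv2.Rodrigues(T[:3,:3])[0],T[:3,3],np.array(P['K']),np.array(P['dist_coeffs']))[0][0,0]
E
python3 - <<'E'
from h import *
a=save('top','top0');b=save('side','side0')
cv2.imwrite('pics/both.png',cv2.resize(np.hstack([a,b])[:,:,::-1],(800,300)))
Z=dict(module_face=.055,jaw_face=.055,heat_sink=.036,trigger_face=.088,handle=.088,release_tab=.055,clamp=0)
print(read_time_s(),read_tcp_rot())
for n in Z:
  for c in('top','side'):
    for r in tip_of(c,n)[:3]: print(n,c,np.round(r['at'],1),round(r['confidence'],2),np.round(atz(c,r['at'],Z[n]),3))
E
```

```text
0.1 [ 9.90503320e-01  1.37483481e-01 -2.27594589e-04 -1.18882809e-03]
module_face top [272.1 214.8] 0.55 [ 0.432 -0.087  0.055]
module_face side [275.2 233. ] 0.88 [ 0.441 -0.09   0.055]
jaw_face top [235.1 209.8] 0.81 [ 0.445 -0.002  0.055]
jaw_face side [315.2 192.8] 0.7 [ 0.417 -0.288  0.055]
jaw_face side [253.7 254.8] 0.6 [ 0.451 -0.001  0.055]
heat_sink top [202.2 259.9] 0.84 [0.331 0.077 0.036]
heat_sink top [203.2 222.1] 0.81 [0.419 0.076 0.036]
heat_sink top [307.5 143.8] 0.68 [ 0.603 -0.171  0.036]
heat_sink side [253.  308.6] 0.93 [0.396 0.126 0.036]
heat_sink side [292.9 319.1] 0.78 [0.321 0.125 0.036]
heat_sink side [271.9 247.7] 0.7 [ 0.437 -0.063  0.036]
handle top [330.9 219. ] 0.72 [ 0.418 -0.218  0.088]
handle side [306.7 190.2] 0.64 [ 0.421 -0.236  0.088]
release_tab top [360.2 220.4] 0.45 [ 0.417 -0.287  0.055]
release_tab side [317.6 192.1] 0.5 [ 0.413 -0.294  0.055]
clamp top [275.7 215.1] 0.64 [ 0.437 -0.092  0.   ]
clamp side [277.6 252.5] 0.89 [ 0.439 -0.098  0.   ]
```

View pics/top0.png

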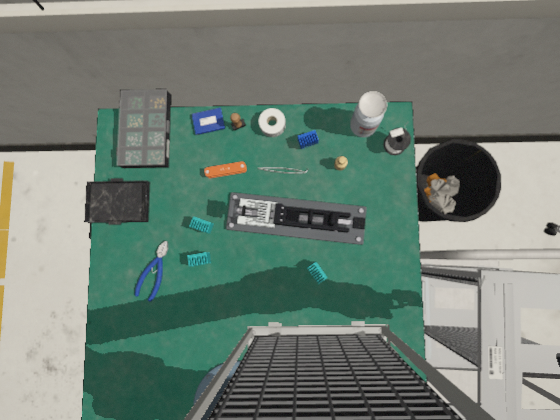

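View pics/side0.png

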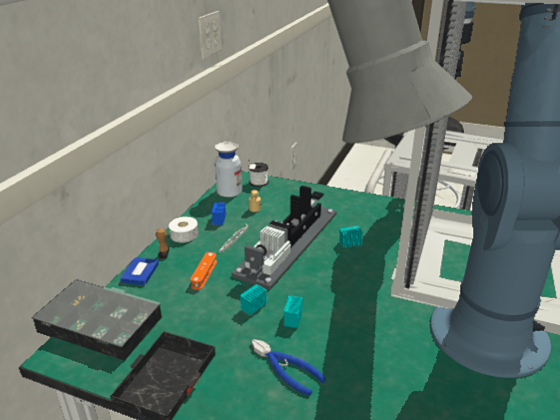

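The top view shows the clamp running from the jaw at (235,210) to the tab at (360,222). The turquoise and blue look-alikes are away from it. Next I'll look from near.

```bash
cat >> h.py <<'E'
def quat(th): # tool down, tool x axis at azimuth th
    return [np.cos(th/2),np.sin(th/2),0,0]
E
python3 - <<'E'
from h import *
u=np.array([-.098,-.995,0]); o=np.array([.435,-.1015,0])
best=None
th=np.arctan2(u[1],u[0])
for t in (th,th+np.pi):
    q=inverse_kinematics(list(o+u*.06+[0,0,.33]),quat(t)); print(t,np.round(q,2) if q is not None else None)
    if q is not None and (best is None or abs(q[6])<abs(best[1][6])): best=(t,q)
print(best[0])
move_ptp(list(o+u*.06+[0,0,.33]),quat(best[0]))
save('wrist','w0');P=camera_params('wrist')
print(read_time_s(),read_ft_force(),read_eef_pos(), np.linalg.inv(np.array(P['camera_from_world']))[:3,3])
Z=dict(module_face=.055,jaw_face=.055,heat_sink=.036,trigger_face=.088,handle=.088,release_tab=.055,clamp=0)
for n in Z:
    for r in tip_of('wrist',n)[:2]: print(n,np.round(r['at'],1),round(r['confidence'],2),np.round(atz('wrist',r['at'],Z[n],P),4))
E
```

```text
-1.668972146000107 None
1.472620507589686 [ 0.75 -0.03 -0.47  1.92 -0.02  1.26  0.19]
1.472620507589686
2.7833 [-0.45741243  0.26661451 -0.24785999] [ 0.4287422  -0.1628844   0.32971286] [ 0.43587775 -0.08734636  0.45393413]
module_face [272.2 105.6] 0.91 [ 0.4338 -0.0917  0.055 ]
jaw_face [274.3   9.8] 0.84 [ 0.4451 -0.0015  0.055 ]
heat_sink [273.6  82.1] 0.84 [ 0.4377 -0.0674  0.036 ]
heat_sink [177.5 191.5] 0.83 [ 0.3102 -0.1791  0.036 ]
trigger_face [270.5 179.2] 0.75 [ 0.4247 -0.1643  0.088 ]
handle [271.7 228.3] 0.58 [ 0.4204 -0.2186  0.088 ]
release_tab [270.7 269.4] 0.66 [ 0.4123 -0.2837  0.055 ]
clamp [272.4 110.2] 0.88 [ 0.4332 -0.0977  0.    ]
```

View pics/w0.png

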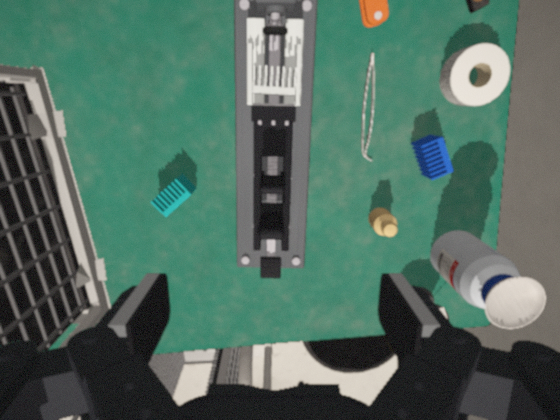

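```bash
cat >> h.py <<'E'
u=np.array([-.1135,-.9935,0]);u/=np.linalg.norm(u); o=np.array([.4451,-.0015,0])+.1*u
Q=quat(np.arctan2(-u[1],-u[0]))
def W(s,z): return list(o+u*s+np.array([0,0,z]))
def F(): return -float(np.dot(read_ft_force(),u))
E
python3 - <<'E'
from h import *
move_gripper(0.0,40)
move_ptp(W(.045,.17),Q); movel(W(.045,.105),speed=.15)
pause(.1);f0=F();t=read_time_s();print(t,f0,read_eef_pos(),read_finger_gap())
s=.045
while s<.066:
    s+=.001; movel(W(s,.105),speed=.02); f=F(); print(round(s*1e3,1),round(f-f0,2),end=' | ')
    if f-f0>1.5: break
print(read_time_s()-t, s)
im=save('wrist','w1')
E
```

```text
5.2667 -0.0021023882384646193 [ 0.4303873  -0.14612718  0.10671285] 0.0005133228292910579
46.0 0.53 | 47.0 0.58 | 48.0 0.52 | 49.0 -0.67 | 50.0 0.64 | 51.0 0.66 | 52.0 -0.01 | 53.0 0.36 | 54.0 0.58 | 55.0 1.02 | 56.0 -0.16 | 57.0 1.1 | 58.0 2.79 | 3.25 0.05800000000000001
```

View pics/w1.png

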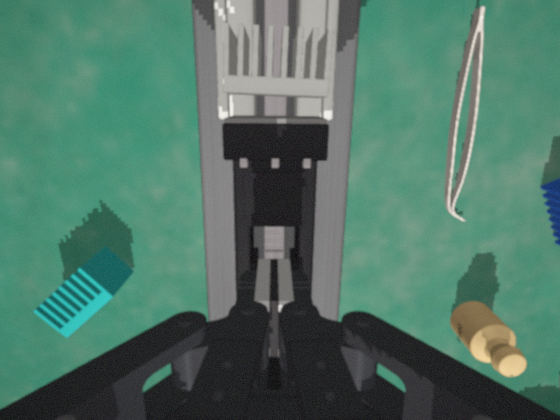

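Contact with the trigger is at s≈57.5 mm and the fingers are centred on the clamp. First stroke, recording force.

```bash
cat >> h.py <<'E'
def stroke(end,step=.001,fmax=30,s0=.0575):
    f0=F();s=s0;out=[]
    while s<end-1e-6:
        s=min(s+step,end); movel(W(s,.105),speed=.03); f=F()-f0; out.append((round(s*1e3,1),round(f,1)))
        if f>fmax: break
    movel(W(.052,.105),speed=.1)
    return out
def jaw():
    read_camera('side');read_camera('top');r=[]
    for c in('top','side'):
        for n in('jaw_face','heat_sink'):
            for d in tip_of(c,n)[:4]:
                p=atz(c,d['at'],.055 if n=='jaw_face' else .0365)-o
                v=np.cross(u,p)[2]
                if abs(v)<.02: r.append((c,n,round(float(p@u)*1e3,1),round(d['confidence'],2)))
    return r
E
python3 - <<'E'
from h import *
print(jaw())
movel(W(.053,.105),speed=.1);pause(.1)
print(stroke(.0810)); print(jaw(),read_time_s())
E
```

```text
[('top', 'jaw_face', -96.0, 0.74), ('top', 'heat_sink', -35.3, 0.8), ('side', 'jaw_face', -108.3, 0.84), ('side', 'jaw_face', -15.8, 0.64), ('side', 'heat_sink', -29.6, 0.94)]
[(58.5, 1.9), (59.5, 2.1), (60.5, 3.0), (61.5, 2.8), (62.5, 2.1), (63.5, 3.2), (64.5, 3.4), (65.5, 4.7), (66.5, 5.0), (67.5, 6.5), (68.5, 6.5), (69.5, 7.4), (70.5, 5.4), (71.5, 5.1), (72.5, 5.1), (73.5, 6.7), (74.5, 7.0), (75.5, 8.1), (76.5, 7.8), (77.5, 7.2), (78.5, 6.6), (79.5, 6.0), (80.5, 6.7), (81.0, 8.1)]
[('top', 'jaw_face', -88.2, 0.79), ('top', 'heat_sink', -35.8, 0.61), ('top', 'heat_sink', -16.1, 0.61), ('side', 'jaw_face', -89.2, 0.8), ('side', 'heat_sink', -39.6, 0.64)] 16.0417
```

```bash
python3 - <<'E'
from h import *
for i in range(2):
    print(stroke(.0810,step=.002 if i else .003)); pause(.1)
print(jaw(),read_time_s())
print(stroke(.0810,step=.001)); print(jaw(),read_time_s())
E
```

```text
[(60.5, 2.4), (63.5, 4.0), (66.5, 4.5), (69.5, 7.5), (72.5, 6.3), (75.5, 7.5), (78.5, 6.6), (81.0, 8.6)]
[(59.5, 3.0), (61.5, 2.1), (63.5, 2.3), (65.5, 3.6), (67.5, 5.9), (69.5, 7.9), (71.5, 6.4), (73.5, 6.0), (75.5, 7.7), (77.5, 8.2), (79.5, 6.1), (81.0, 7.0)]
[('top', 'jaw_face', -67.7, 0.74), ('top', 'heat_sink', -37.1, 0.44), ('side', 'jaw_face', -71.3, 0.97), ('side', 'heat_sink', -35.7, 0.72)] 22.7583
[(58.5, 1.8), (59.5, 3.6), (60.5, 2.5), (61.5, 2.7), (62.5, 1.5), (63.5, 2.9), (64.5, 3.3), (65.5, 5.0), (66.5, 4.7), (67.5, 6.6), (68.5, 7.1), (69.5, 8.3), (70.5, 8.7), (71.5, 6.4), (72.5, 5.8), (73.5, 6.5), (74.5, 7.3), (75.5, 8.4), (76.5, 8.9), (77.5, 9.7), (78.5, 7.7), (79.5, 6.6), (80.5, 7.1), (81.0, 8.8)]
[('top', 'jaw_face', -59.8, 0.57), ('top', 'heat_sink', -26.1, 0.6), ('side', 'jaw_face', -62.9, 0.58)] 29.6167
```

```bash
python3 - <<'E'
from h import *
print(stroke(.0730,step=.001)); print(jaw(),read_time_s()); save('wrist','w2')
E
```

```text
[(58.5, 2.9), (59.5, 4.0), (60.5, 2.7), (61.5, 4.0), (62.5, 2.5), (63.5, 2.3), (64.5, 4.0), (65.5, 4.6), (66.5, 5.7), (67.5, 6.8), (68.5, 7.8), (69.5, 9.6), (70.5, 9.8), (71.5, 9.6), (72.5, 8.8), (73.0, 10.1)]
[('top', 'jaw_face', -53.6, 0.8), ('top', 'heat_sink', -22.9, 0.4), ('side', 'jaw_face', -60.2, 0.74)] 34.3917
```

View pics/w2.png

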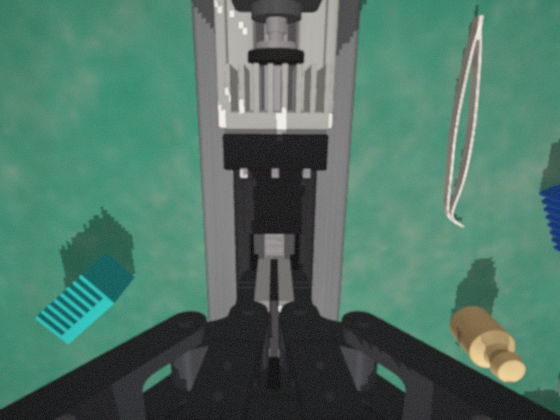

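Force excess of about 3.5 N shows the sink is stopped. I estimate contact at about 42 mm of travel and about 4 N held at 45 mm. One more click should give about 9 N.

```bash
python3 - <<'E'
from h import *
print(stroke(.0730,step=.001)); print(jaw(),read_time_s())
movel(W(.045,.105),speed=.1); movel(W(.045,.17),speed=.2)
save('wrist','w3')
print(read_time_s()); P=camera_params('wrist')
for n,z in(('jaw_face',.055),('module_face',.055),('heat_sink',.036)):
  for d in tip_of('wrist',n)[:2]: print(n,round(d['confidence'],2),np.round(d['at']),round(float((atz('wrist',d['at'],z,P)-o)@u)*1e3,1))
E
```

```text
[(58.5, 2.4), (59.5, 3.2), (60.5, 3.2), (61.5, 3.9), (62.5, 2.5), (63.5, 3.8), (64.5, 4.1), (65.5, 5.2), (66.5, 6.7), (67.5, 7.0), (68.5, 8.2), (69.5, 8.8), (70.5, 9.8), (71.5, 10.2), (72.5, 9.0), (73.0, 9.6)]
[('top', 'jaw_face', -60.0, 0.5), ('top', 'heat_sink', -24.4, 0.38), ('side', 'jaw_face', -66.6, 0.83), ('side', 'heat_sink', -24.3, 0.62)] 39.2167
39.9917
jaw_face 0.87 [274.  48.] -61.8
module_face 0.59 [272. 130.] -12.6
module_face 0.39 [274. 261.] 81.0
heat_sink 0.87 [274. 110.] -24.6
heat_sink 0.65 [499. 198.] 38.4
```

View pics/w3.png

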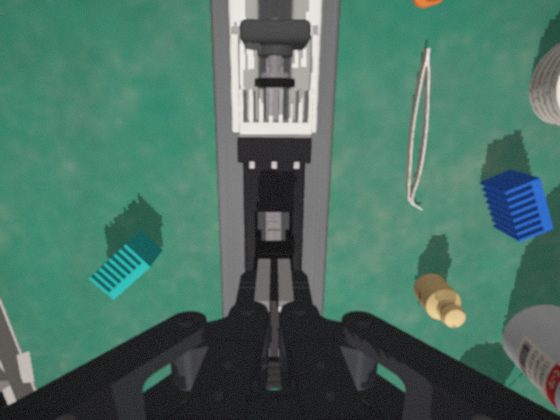

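The jaw is only at about 40 mm: (274,48) works out to −61.8 minus the bias. Strokes 5 and 6 also have identical force curves, so neither of them clicked. I'll do a full stroke, going past 73 mm only if the force again looks like a start from 40 mm.

```bash
python3 - <<'E'
from h import *
movel(W(.045,.105),speed=.2); movel(W(.0575,.105),speed=.1); 
movel(W(.052,.105),speed=.1);f0=F();out=[];s=.0575
movel(W(.0665,.105),speed=.1)
for s in np.r_[np.arange(.0675,.0811,.001),.081]:
    movel(W(s,.105),speed=.03); f=F()-f0; out.append((round(s*1e3,1),round(f,1)))
    if s<.0735 and s>.0694 and f>12.5 or f>24: print('abort');break
movel(W(.052,.105),speed=.1)
print(out,read_time_s())
movel(W(.045,.105),speed=.1); movel(W(.045,.17),speed=.2)
save('wrist','w4');P=camera_params('wrist')
for n,z in(('jaw_face',.055),('module_face',.055),('heat_sink',.036)):
  for d in tip_of('wrist',n)[:1]: print(n,round(d['confidence'],2),np.round(d['at']),round(float((atz('wrist',d['at'],z,P)-o)@u)*1e3,1))
print(read_time_s())
a=cv2.imread('pics/w3.png')[0:160,190:360];b=cv2.imread('pics/w4.png')[0:160,190:360]
cv2.imwrite('pics/cmp.png',cv2.resize(np.hstack([a,b]),None,fx=2.3,fy=2.3,interpolation=cv2.INTER_CUBIC))
E
```

```text
[(np.float64(67.5), 5.2), (np.float64(68.5), 7.6), (np.float64(69.5), 6.8), (np.float64(70.5), 8.4), (np.float64(71.5), 9.4), (np.float64(72.5), 9.5), (np.float64(73.5), 8.7), (np.float64(74.5), 9.7), (np.float64(75.5), 9.4), (np.float64(76.5), 9.3), (np.float64(77.5), 10.8), (np.float64(78.5), 12.1), (np.float64(79.5), 6.6), (np.float64(80.5), 7.8), (np.float64(81.0), 8.7)] 45.625
jaw_face 0.76 [274.  55.] -57.6
module_face 0.58 [272. 132.] -11.2
heat_sink 0.96 [274. 111.] -24.1
46.55
```

View pics/cmp.png

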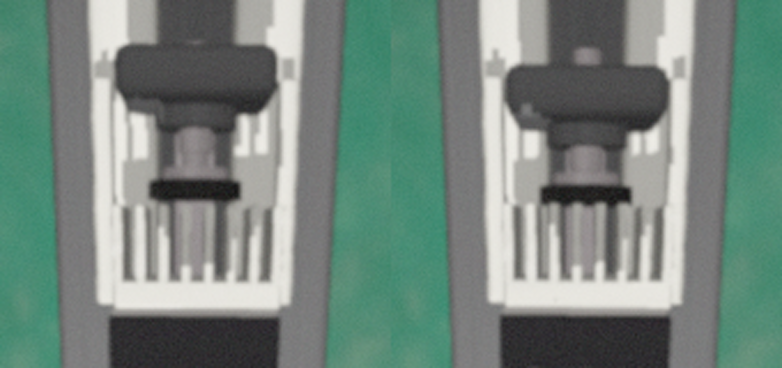

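```bash
python3 - <<'E'
from h import *
from scipy.spatial.transform import Rotation as R
def T(p,q):
    M=np.eye(4);M[:3,:3]=R.from_quat(q).as_matrix();M[:3,3]=p;return M
P=camera_params('wrist');K=np.array(P['K']);D=np.array(P['dist_coeffs'])
T4=np.array(P['camera_from_world']); ct=T4@T(read_eef_pos(),read_tcp_rot())
T0=ct@np.linalg.inv(T([.4287422,-.1628844,.32971286],quat(1.472620507589686)))
print(np.linalg.inv(T0)[:3,3])
v=np.array([-u[1],u[0],0])
rows=[]
sx=np.arange(-130,12,.25)/1e3; sy=np.arange(-30,30,.25)/1e3
for n,M in(('w0',T0),('w3',T4),('w4',T4)):
    g=np.array([o+u*a+v*b+[0,0,.074] for b in sy for a in sx])
    px=cv2.projectPoints(g,cv2.Rodrigues(M[:3,:3])[0],M[:3,3],K,D)[0].reshape(len(sy),len(sx),2).astype(np.float32)
    im=cv2.remap(cv2.imread(f'pics/{n}.png'),px[...,0],px[...,1],cv2.INTER_CUBIC)
    im=im[40:200]
    for s in range(-130,12,10): cv2.line(im,(int((s+130)*4),0),(int((s+130)*4),8 if s%50 else 20),(0,0,255),1)
    rows.append(im)
cv2.imwrite('pics/ortho.png',np.vstack(rows))
E
```

```text
[ 0.4355384  -0.08726329  0.4539013 ]
```

View pics/ortho.png

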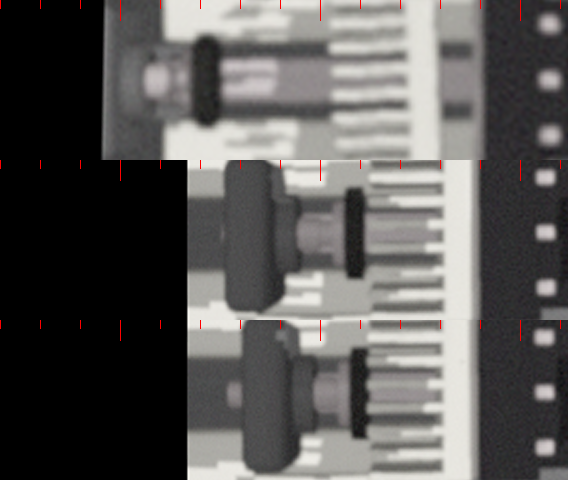

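The rectified views show the sink flush: its base front meets the module edge at column 477. The jaw is at about 45 mm and the pad is compressed 4–5 mm, so about 5 N is held. I'll add one click with a stroke to 76.5 mm.

```bash
cat > meas.py <<'E'
from h import *
def ortho(names):
    P=camera_params('wrist');K=np.array(P['K']);D=np.array(P['dist_coeffs']);M=np.array(P['camera_from_world'])
    v=np.array([-u[1],u[0],0]);rows=[]
    sx=np.arange(-90,12,.2)/1e3; sy=np.arange(-20,20,.2)/1e3
    for n in names:
        g=np.array([o+u*a+v*b+[0,0,.074] for b in sy for a in sx])
        px=cv2.projectPoints(g,cv2.Rodrigues(M[:3,:3])[0],M[:3,3],K,D)[0].reshape(len(sy),len(sx),2).astype(np.float32)
        im=cv2.remap(cv2.imread(f'pics/{n}.png'),px[...,0],px[...,1],cv2.INTER_CUBIC)
        for s in range(-90,12,10): cv2.line(im,(int((s+90)*5),0),(int((s+90)*5),8 if s%50 else 20),(0,0,255),1)
        rows.append(im)
    cv2.imwrite(f'pics/ortho_{names[-1]}.png',np.vstack(rows))
E
python3 - <<'E'
from meas import *
movel(W(.045,.105),speed=.2); movel(W(.052,.105),speed=.1);f0=F();out=[]
movel(W(.0665,.105),speed=.1)
for s in np.arange(.0675,.0766,.001):
    movel(W(s,.105),speed=.03); f=F()-f0; out.append((round(float(s)*1e3,1),round(f,1)))
    if f>24: print('abort');break
movel(W(.045,.105),speed=.1)
print(out,read_time_s())
movel(W(.045,.17),speed=.25)
save('wrist','w5');print(read_time_s()); ortho(['w3','w4','w5'])
E
```

```text
[(67.5, 5.1), (68.5, 6.8), (69.5, 7.5), (70.5, 8.8), (71.5, 9.9), (72.5, 10.4), (73.5, 11.5), (74.5, 12.2), (75.5, 12.3), (76.5, 13.2)] 50.5333
50.9917
```

View pics/ortho_w5.png

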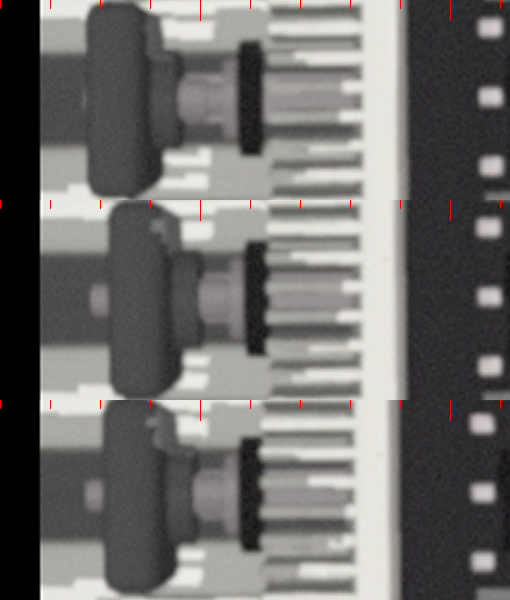

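Measured against the module screws, the jaw has not moved and the force curve has no dip, so it didn't click. Under load the click comes later, as in stroke 7 at about 79 mm. I'll stroke until a clear drop and log the actual TCP.

```bash
python3 - <<'E'
from meas import *
movel(W(.045,.105),speed=.25); movel(W(.052,.105),speed=.1);f0=F();out=[];m=0
movel(W(.0745,.105),speed=.1)
for s in np.arange(.0755,.0876,.001):
    movel(W(s,.105),speed=.03); f=F()-f0; m=max(m,f)
    out.append((round(float(s)*1e3,1),round(f,1),round(float((np.array(read_eef_pos())-o)@u)*1e3,1)))
    if f>21 or m-f>2.2: print('stop');break
movel(W(.045,.105),speed=.1)
print(out,read_time_s())
movel(W(.045,.17),speed=.25)
save('wrist','w6');print(read_time_s()); ortho(['w4','w5','w6'])
E
```

```text
[(75.5, 3.4, 74.9), (76.5, 4.7, 76.3), (77.5, 5.5, 76.7), (78.5, 5.3, 77.0), (79.5, 7.2, 77.3), (80.5, 9.1, 77.6), (81.5, 9.4, 78.1), (82.5, 9.5, 78.5), (83.5, 12.0, 78.9), (84.5, 13.0, 79.3), (85.5, 14.0, 79.8), (86.5, 13.8, 80.2), (87.5, 14.7, 80.7)] 55.85
56.3083
```

View pics/ortho_w6.png

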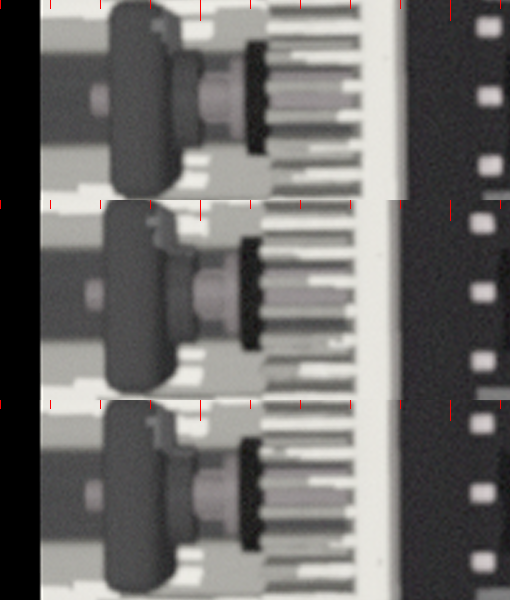

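The jaw is still at 45 mm. That stroke began with a fast push, and the low force at 75 mm suggests the pawl slipped. I have time for one more stroke: slow steps throughout, as in stroke 7 which worked, up to the dip.

```bash
python3 - <<'E'
from meas import *
movel(W(.045,.105),speed=.25); movel(W(.053,.105),speed=.1);f0=F();out=[];m=0
movel(W(.0665,.105),speed=.06)
for s in np.arange(.068,.0876,.0014):
    movel(W(s,.105),speed=.04); f=F()-f0; m=max(m,f)
    out.append((round(float(s)*1e3,1),round(f,1),round(float((np.array(read_eef_pos())-o)@u)*1e3,1)))
    if f>21 or m-f>2.2: print('stop');break
movel(W(.045,.105),speed=.15)
print(out,read_time_s())
movel(W(.045,.17),speed=.25)
save('wrist','w7');print(read_time_s()); ortho(['w4','w6','w7'])
E
```

```text
[(68.0, 7.2, 65.0), (69.4, 9.1, 65.8), (70.8, 9.9, 66.5), (72.2, 11.4, 67.2), (73.6, 13.0, 68.0), (75.0, 11.8, 69.3), (76.4, 13.3, 70.6), (77.8, 12.6, 72.0), (79.2, 13.0, 72.7), (80.6, 13.9, 73.3), (82.0, 15.6, 74.0), (83.4, 17.0, 74.7), (84.8, 16.2, 75.8), (86.2, 17.1, 77.1)] 61.2667
61.725
```

View pics/ortho_w7.png

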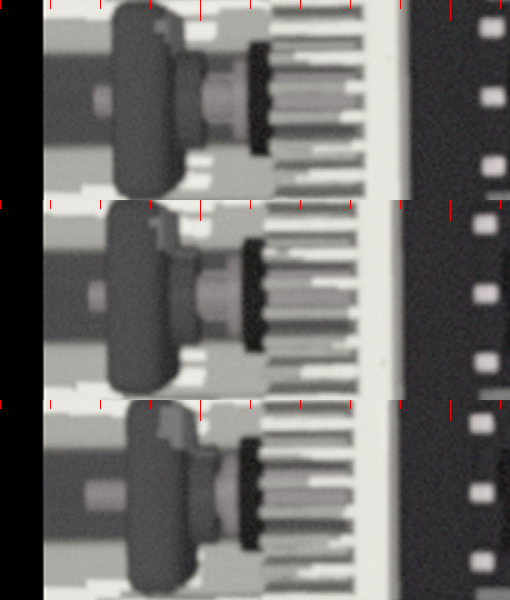

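The jaw advanced 4.8 mm to 50 mm, so about 10 N is held, and the hand has been off since about 61.1 s. Going to the release tab now, pressing after 2 s of hold.

```bash
python3 - <<'E'
from h import *
movel(W(.184,.17),speed=.25); movel(W(.184,.084),speed=.2)
f0=read_ft_force()[2]
t=read_time_s()
if t<63.5: pause(63.5-t)
print(t,read_time_s(),read_eef_pos()[2])
z=.071;movel(W(.184,z),speed=.1)
while z>.05:
    z-=.003; movel(W(.184,z),speed=.06); f=read_ft_force()[2]-f0
    print(round(z,4),round(f,1),round(read_eef_pos()[2],4),end=' | ')
    if f>12: break
print(read_time_s())
pause(1.2)
print(jaw(),read_time_s())
E
```

```text
63.0167 63.5 0.08442061410867038
0.068 1.7 0.068 | 0.065 5.5 0.0657 | 0.062 17.1 0.0645 | 64.5333
[('top', 'jaw_face', -98.4, 0.87), ('top', 'heat_sink', -26.5, 0.57), ('side', 'jaw_face', -112.9, 0.71), ('side', 'heat_sink', -15.8, 0.7)] 66.0333
```

```bash
python3 - <<'E'
from h import *
movel(W(.184,.15),speed=.2)
read_camera('top');print([(d['at'],d['confidence']) for d in tip_of('top','jaw_face')[:1]],read_time_s())
print(sign_off())
E
```

```text
[([236.5, 209.0], 0.95)] 66.725
the job is handed in; nothing more can be done
None
```

The job is handed in at about 66.7 s: the heat sink was pressed flush and clamped at roughly 10 N (estimated from jaw position and trigger force). It was left hands-off for just over 2 s, then released, with the jaw back at its start position.

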